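# Tack-cure a frame arm at half shutter

### The job

Hang the long drone arm plate from the drying rack by its big hole on the peg in front of the curing lamp, keeping the lamp's shutter shut until it hangs there free of the gripper. Then slide the spring-closed shutter, which has an upright grip on top, half open without overshooting far beyond half, and finish while still holding it at the half mark: it shuts itself if let go. Leave everything else on the bench where it is.

Things in the scene. Friction and masses are not known exactly. Their poses are not given: they have to be found in the camera images.
- lamp: Bench curing lamp, fixed: grey box on a dark base plate (250 x 270 mm), front to the robot. Origin on the table top, x away from the robot into the box (box front x = +15 mm, top z = 148 mm; clips, fins and the closer's barrel on it up to z = 172 mm), y left, z up. Its white window, at y = +45 mm, is covered by the shutter, an aluminium plate sliding along the front.
- bar (a point): Middle of the level cross bar (10 mm thick, along the lamp's y) that carries the peg in front of the window: lamp (-60, +45, 165) mm. The bar ends at y = +37 mm on the right; on the left it is clamped to an upright post at y = +110 mm with a 20 mm clamp block up to z = 175 mm. Axes as the lamp's.
- peg (a point): Point on the axis of the hanging peg, lamp (-84, +45, 170.5) mm, axes as the lamp's. The peg is a straight steel pin, 6 mm thick, that sticks out of the bar (x = -60 mm) towards the robot, rising 13 degrees, to a rounded free end at x = -107 mm, z = 176 mm.
- shutter (a joint): Opening of the lamp's shutter in m: 0 shut, 0.040 half, 0.080 fully open. It slides along the lamp's -y (to the right). A spring shuts it: 4.5 N when shut, 10.5 N at half, 16.5 N fully open, besides 0.4 N friction.
- shutter_grip (a point): Point in the shutter's upright black grip, to be pinched from above: the grip is 14 mm along the lamp's y, 24 mm along its x, from z = 170 to 216 mm. This point, 18 mm below its top, moves with the shutter; when shut it is at lamp (-8, +45, 198) mm. Axes as the lamp's. Nothing stands within 25 mm of the grip above z = 175 mm.
- half_mark (a point): Half mark: the broad middle line of five on the engraved strip on top of the housing, lamp (31, 5, 150) mm. The shutter's pointer blade, in line with its grip in y, stands over it at half opening. Axes as the lamp's.
- rack: Pale wooden drying rack, fixed: block 140 (x) x 62 (y) x 32 mm (z), origin under its middle. Three slots 45 mm apart along its x, each 7 mm (x) by 38 mm (y), floor 8 mm above the table. A plate stands upright in each, its width along the rack's y; which plate is in which slot varies.
- frame_arm: The long arm plate to hang: black, 5 mm thick (x), 124 mm tall (z), about 50 g. Origin at the middle of its lower end. From below: square pad 34 mm wide (y) to z = 34 mm, shank 22 mm, eye 32 mm wide from z = 68 mm with a 17 mm through hole along x, tongue 20 mm wide from z = 99 to 124 mm, gripped from above across its 20 mm. Front and back are alike; its neighbours in the rack are much shorter.
- hang_hole (a point): Centre of the arm plate's 17 mm hanging hole, 84 mm above its lower end and 40 mm below its top.
- frame_top (a point): Middle of the upper end of the arm plate's tongue, 124 mm above its lower end.
- brace_plate: Bystander: black plate 34 mm wide, 65 mm tall, 5 mm thick, with a small hole low down, standing in the rack.
- camera_plate: Bystander: black stepped plate 34 mm wide, 82 mm tall, 5 mm thick, without a hole, standing in the rack.
- syringe: Bystander: white and yellow syringe, 148 mm long, lying near the rack.
- side_cutters: Bystander: flush cutters with red grips, 115 x 95 mm, lying.
- tape_roll: Bystander: masking tape roll, 95 mm across, 48 mm high.
- red_box: Bystander: small box with a lid, 44 x 48 x 23 mm.
- slide_caliper: Bystander: caliper, 200 mm long, lying.
- tweezer: Bystander: black tweezers, 126 mm long, lying.

How it is judged (in metres and radians):
On the way, in this order (a step that is already met when the one before it is completed fails the run):
1. the arm plate hangs on the peg by its big hole, let go, with the shutter still shut (x of hang_hole in the frame of peg between -0.018 and 0.022 m and y of hang_hole in the frame of peg between -0.008 and 0.008 m and z of hang_hole in the frame of peg between -0.014 and 0.003 m and angle between frame_arm's own z axis and vertical below 0.2 rad and contact force between the fingers and frame_arm below 0.1 N and contact force between frame_arm and lamp above 0.1 N and value of joint shutter below 0.006 m), for 0.2 s.
2. the shutter is held at half travel by the fingers (value of joint shutter between 0.034 and 0.046 m and velocity of joint shutter between -0.01 and 0.01 m/s and contact force between the fingers and lamp above 3 N), for 0.3 s.
At the end, for the whole second after the job is handed in: The fingers hold the shutter still at 34 to 46 mm open with over 3 N, while the arm plate hangs at rest and untouched by its hole on the peg: hole centre within 8 mm sideways of the peg point, up to 14 mm below it, at most 18 mm in front or 22 mm behind, upright within 0.2 rad (all of step 2 and x of hang_hole in the frame of peg between -0.018 and 0.022 m and y of hang_hole in the frame of peg between -0.008 and 0.008 m and z of hang_hole in the frame of peg between -0.014 and 0.003 m and angle between frame_arm's own z axis and vertical below 0.2 rad and contact force between the fingers and frame_arm below 0.1 N and contact force between frame_arm and lamp above 0.1 N and linear speed of frame_arm below 0.03 m/s); the arm keeps its last pose, push and grip.
It fails at once if the shutter is opened more than 12 mm while the arm plate is not on the peg (value of joint shutter above 0.012 m and distance between hang_hole and peg above 0.03 m).
It fails at once if the shutter is opened beyond 60 mm (three quarters) (value of joint shutter above 0.06 m).
It fails at once if another thing on the bench is moved more than 20 mm (distance of any of brace_plate, camera_plate, syringe, side_cutters, tape_roll, red_box, slide_caliper, tweezer from where it was at the start of the episode above 0.02 m).
It also fails if it takes over 53 s, if anything falls off the work surface, if the arm or the gripper's body presses on something with over 40 N, if the wrist force passes 120 N, or if a joint passes its speed limit or range.

### The arm

A 6-joint arm with a two-finger parallel gripper is mounted at the origin on a cart in front of the work surface, level with it; the furniture and walls round the work are solid. World frame = base frame: x ahead of the robot, y to its left, z up, the work surface at z = 0. Lengths are in m, angles in degrees, forces in N, time in s.
With the tool pointing down it reaches from about 0.375 to 0.9 m from the base axis. Payload 3.1 kg.
Tool frame: the origin (TCP) lies between the finger pads; the fingertips stand 25 mm ahead of it and the grasp point (between the pads) lies 6 mm ahead of it; z points along the fingers, y is the direction in which the jaws open and shut (so a half turn about z gives the same grasp; the last joint's range is limited). The gripper opens to 85 mm and grips with 20 to 120 N. Pads are 22 mm wide; open, the fingers measure 114 mm over their backs; the gripper's body (76 mm by 85 mm) begins 54 mm behind the grasp point. The pads swing forward as they close: fully open they stand 13 mm farther back than shut.
Start: joints at [-86.373, 30.224, 82.088, -0, 67.689, -10.227], TCP at [0.15, -0.607, 0.231] pointing down, gripper open.
Joint ranges: [-176.69, 176.69], [-43.24, 126.21], [12.49, 139.97], [-82, 262], [0, 151.66], [-163.58, 163.58]. Speed limits (degrees/s): [159.86, 159.86, 180, 180, 180, 180].

### API

Orientations are given as a 3x3 rotation matrix whose columns are the frame's x, y, z axes.
In Python, from plant import manip gives the robot as it stands. The module is installed in compiled form; this text tells all that it offers.
- The arm moves only by the tool send_rows, never from a script. Its argument "motion" is a list that holds one entry, the list of rows, each a list of 5 numbers: the closure, from 0 (fully open) to 1 (shut), then the shift along the tool's x, y, z scaled (see below), then the turn about the tool's z scaled (see below). In form: [[[claw, x, y, z, turn], ...]]. A call has 1 to 12 rows; each row shifts and turns the commanded pose from where the row before left it, along the tool's axes as they then stand; what a row does not reach is not made up. The controller multiplies each number of a shift by 200 mm and each number of a turn by 60 degrees. A row lasts 1/12 s, in which the tool goes at most 41.7 mm and 7.16 degrees, less where a joint would pass 70% of its speed; a pose out of reach is approached as far as the arm can. A call with a number of a shift or a turn outside -1 to 1 is refused whole. A call with a gripper value outside its range is refused whole. The fingers move at their own pace and stop on an object; "force" is the grip in N (left out, the last holds). Time passes only in rows, so rows that do not move let the fingers close. It gives the time, the measured TCP pose, the force and the opening at its end, in the units of the state.
- manip.get_state(): the state, without advancing time (a new reading comes with each control period).
- manip.read_camera(name): name is "side" or "top" or "wrist"; returns the picture (384x512x3 uint8, red, green, blue); there is no depth.
- manip.camera_info(name): a dict with "vfov" (degrees; the focal length in pixels is half the picture's height over the tangent of half this angle, whatever the lens; pixels are square), "cx", "cy" (the principal point, pixels), "camera_from_world" (4x4, takes a point from world to camera coordinates). Camera axes: x right, y up, looking along -z (the intrinsics and any distortion apply to the point x, -y, -z); pixel columns grow to the right and rows downward; lengths in m; the calibration is good to about 2 mm. The wrist camera is an equidistant fisheye: a pixel r from the principal point sees the ray r / f radians off the axis. A picture is of the moment at which its call begins: read the wrist's pose just before it. camera_info takes no time and is no camera call; for the wrist camera it gives the pose at the moment of the call.
- manip.finish_job(): hands the job in, once; it reports no verdict.
The state is a dict: "time_s": time; "joints": joint angles; "dq": joint speeds; "effort": joint torques, N m; "position": TCP position; "tool_rot": TCP orientation; "contact_force": force on the tool from outside, world axes, zero at the start; "ft_torque": the same for the moment, N m; "finger_gap": finger opening in m.
Only numpy, scipy, OpenCV 4.12 (cv2) and the standard library are available. Lean on these libraries where they do the work, as an engineer would, in place of code of your own. Each camera call takes 0.05 s, during which the arm holds its last target. There are 200 camera calls.

## Working session

There is one attempt and no reset: what is moved stays moved. The work goes in short steps, Python scripts to look and compute and a tool call to move; the robot and the scene stay as the last step left them, time stands still between calls to the robot, and variables do not carry over. Pictures are saved under pics/ and viewed, about 8 in all and at most 12, crops included, and the job is handed in when it is done.

Besides the shell and the picture viewer there is one more tool, called after "Call:" as name(argument=value, ...) on one line, values as JSON. send_rows: Moves the arm, as the interface text tells. Shifts and turns lie within -1 to 1; 1 stands for 200 mm of shift or 60 degrees of turn. Its arguments: {"type":"object","properties":{"motion":{"type":"array"},"force":{"type":"number"}},"required":["motion"]}

```bash
mkdir -p pics; cat > h.py <<'E'
import numpy as np, cv2
from plant import manip
def grab(n,f=None):
    i=manip.camera_info(n); im=manip.read_camera(n)
    if f: cv2.imwrite(f,cv2.cvtColor(im,cv2.COLOR_RGB2BGR))
    return im,i
def foc(i): return 192/np.tan(np.radians(i['vfov'])/2)
def proj(i,p,fish=False):
    c=(i['camera_from_world']@np.append(p,1))[:3]; v=np.array([c[0],-c[1],-c[2]])
    f=foc(i)
    if fish:
        r=np.hypot(v[0],v[1]); t=np.arctan2(r,v[2]); return np.array([i['cx']+f*t*v[0]/r,i['cy']+f*t*v[1]/r])
    return np.array([i['cx']+f*v[0]/v[2],i['cy']+f*v[1]/v[2]])
def ray(i,u,v,fish=False):
    f=foc(i); a=(u-i['cx']); b=(v-i['cy'])
    if fish:
        r=np.hypot(a,b)+1e-9; t=r/f; d=np.array([np.sin(t)*a/r,np.sin(t)*b/r,np.cos(t)])
    else: d=np.array([a/f,b/f,1])
    d=np.array([d[0],-d[1],-d[2]]); M=np.linalg.inv(i['camera_from_world'])
    d=M[:3,:3]@d; return M[:3,3],d/np.linalg.norm(d)
def onz(i,u,v,z,fish=False):
    o,d=ray(i,u,v,fish); return o+d*(z-o[2])/d[2]
def tri(rs):
    A=0;b=0
    for o,d in rs:
        P=np.eye(3)-np.outer(d,d); A=A+P; b=b+P@o
    x=np.linalg.solve(A,b); return x,[np.linalg.norm((np.eye(3)-np.outer(d,d))@(x-o)) for o,d in rs]
E
python3 - <<'E'
from h import *
for n in('top','side','wrist'):
    im,i=grab(n,f'pics/{n}0.png'); M=np.linalg.inv(i['camera_from_world']); print(n,i['vfov'],i['cx'],i['cy'],M.round(3).tolist(), i.keys())
s=manip.get_state(); print(s['time_s'],s['position'],s['tool_rot'],s['contact_force'])
a=cv2.imread('pics/top0.png');b=cv2.imread('pics/side0.png')
cv2.imwrite('pics/ts.png',np.vstack([a,b])[:, :])
E
```

```text
top 51.77846481070073 251.20484421252885 195.3715229623531 [[0.004, 0.99, -0.141, 0.33], [-1.0, 0.005, 0.01, 0.085], [0.01, 0.141, 0.99, 1.32], [0.0, 0.0, 0.0, 1.0]] dict_keys(['vfov', 'cx', 'cy', 'camera_from_world'])
side 52.16386949631456 252.68407173331676 190.0753132025959 [[-0.803, 0.381, -0.459, -0.169], [-0.596, -0.507, 0.622, 0.968], [0.004, 0.773, 0.634, 1.078], [0.0, 0.0, 0.0, 1.0]] dict_keys(['vfov', 'cx', 'cy', 'camera_from_world'])
wrist 65.70646984690485 253.07636702158763 195.44119642490404 [[0.239, 0.93, 0.28, 0.222], [-0.971, 0.229, 0.066, -0.588], [-0.002, -0.287, 0.958, 0.372], [0.0, 0.0, 0.0, 1.0]] dict_keys(['vfov', 'cx', 'cy', 'camera_from_world'])
0.15 [ 0.14965605 -0.60625127  0.23036428] [[ 9.70910828e-01  2.39441339e-01 -9.78452850e-05]
 [ 2.39441168e-01 -9.70909457e-01  1.65956128e-03]
 [ 3.02368662e-04 -1.63471421e-03 -9.99998618e-01]] [-0.04307198 -0.43944874  0.23704139]
```

View pics/top0.png

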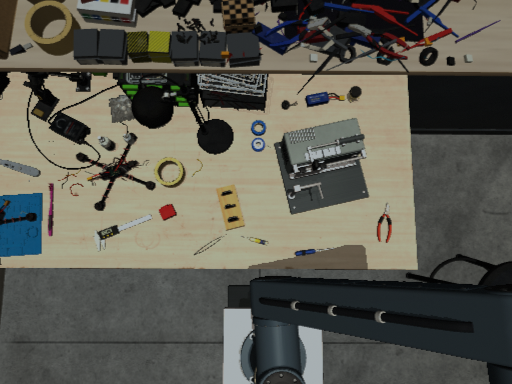

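View pics/side0.png

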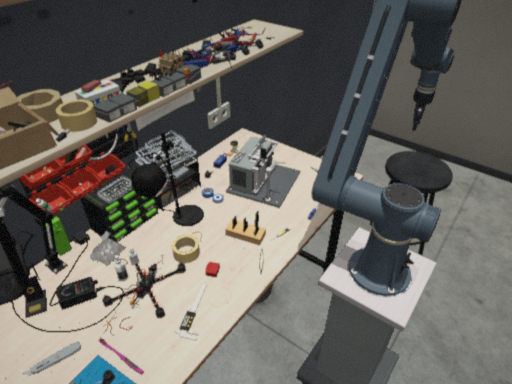

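```bash
python3 - <<'E'
import cv2,numpy as np
a=cv2.imread('pics/top0.png')[110:250,200:385];b=cv2.imread('pics/side0.png')[130:250,215:335]
a=cv2.resize(a,None,fx=4,fy=4,interpolation=cv2.INTER_CUBIC)
b=cv2.resize(b,None,fx=5,fy=5,interpolation=cv2.INTER_CUBIC)
cv2.imwrite('pics/a.png',a);cv2.imwrite('pics/b.png',b)
from h import *
i=manip.camera_info('top'); j=manip.camera_info('side')
# rack mask
im=cv2.imread('pics/top0.png'); 
print(im[200,222],im[215,215],im[215,235], im[200,295],im[150,320])
for p in [(277,143),(368,191),(294,213),(355,120)]: print(onz(i,*p,0.0))
for p in [(217,187),(236,185),(223,230),(244,226)]: print(onz(i,*p,0.032))
E
```

```text
[ 84 145 167] [141 167 168] [ 83 144 160] [65 66 61] [179 177 169]
[ 0.70096919 -0.01571196  0.        ]
[ 0.53568248 -0.3233352   0.        ]
[ 0.45961857 -0.0715174   0.        ]
[ 0.78514175 -0.28744003  0.        ]
[0.54126562 0.18547895 0.032     ]
[0.54831062 0.1229205  0.032     ]
[0.39992206 0.16372452 0.032     ]
[0.4132161  0.09562846 0.032     ]
```

View pics/a.png

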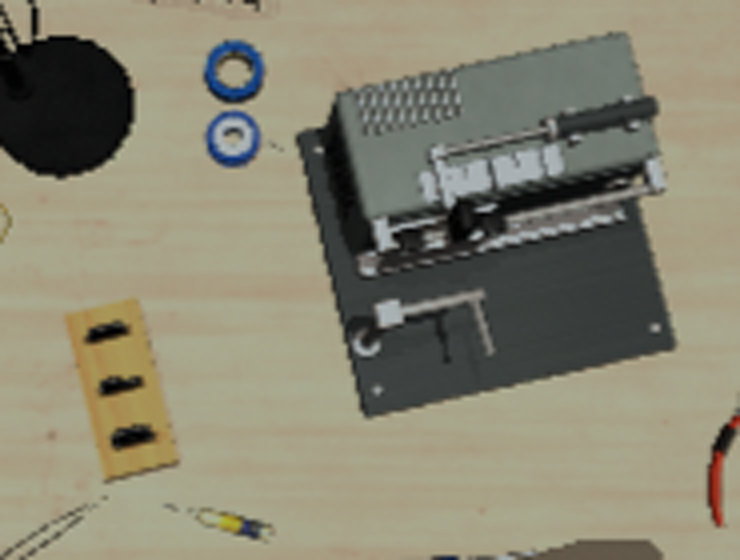

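View pics/b.png

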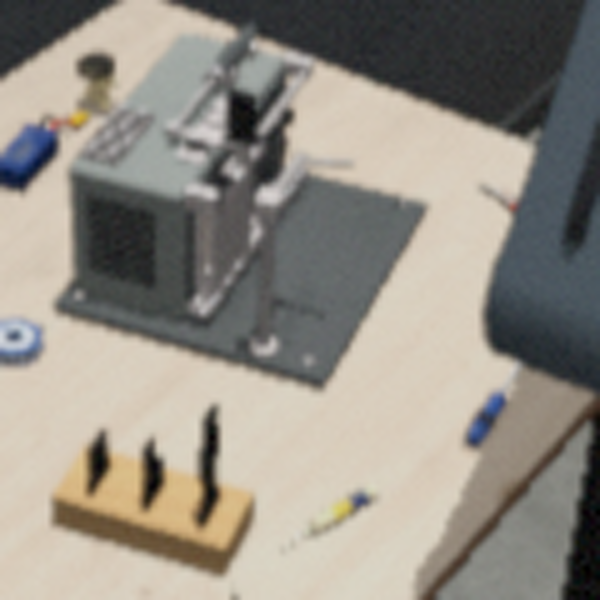

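```bash
cat >> h.py <<'E'
def totool(dw):
    R=manip.get_state()['tool_rot']; return R.T@np.asarray(dw)
E
python3 - <<'E'
from h import *
i=manip.camera_info('top'); j=manip.camera_info('side')
A=lambda u,v:(200+(u+.5)/4-.5,110+(v+.5)/4-.5)
B=lambda u,v:(215+(u+.5)/5-.5,130+(v+.5)/5-.5)
for h in(0,.008): print('base',h,[onz(i,*A(*p),h)[:2].round(4).tolist() for p in[(300,132),(365,416),(675,346)]])
R=[onz(i,*A(*p),.032)[:2] for p in[(66,317),(137,299),(178,462),(107,481)]]
print('rack',np.round(R,4).tolist(),np.mean(R,0)); 
for p,q in((0,3),(1,2)): d=R[p]-R[q]; print(np.linalg.norm(d),np.degrees(np.arctan2(d[1],d[0])))
print('tall top',tri([ray(i,*A(134,433)),ray(j,*B(212,407))]))
# rack slot centres from plate pixel at top height
print('base side',[onz(j,*B(*p),0.004)[:2].round(4).tolist() for p in[(60,306),(325,384),(425,206)]])
print('base tri',[tri([ray(i,*A(*p)),ray(j,*B(*q))]) for p,q in[((300,132),(57,303)),((365,416),(323,384)),((675,346),(427,206))]])
print('shutter grip',tri([ray(i,*A(460,208)),ray(j,*B(243,92))]))
print('totool',totool(np.array([.42,-.35,.32])-manip.get_state()['position']))
E
```

```text
base 0 [[0.7022, -0.0075], [0.4575, -0.061], [0.5182, -0.3239]]
base 0.008 [[0.7, -0.007], [0.4567, -0.0601], [0.517, -0.3215]]
rack [[0.535, 0.1883], [0.5504, 0.13], [0.4161, 0.0952], [0.4004, 0.1528]] [0.47544832 0.1415573 ]
0.13921139843635455 14.765996945750311
0.13871311322583468 14.492459115630107
tall top (array([0.43088419, 0.12763465, 0.13507955]), [np.float64(9.70130258435255e-05), np.float64(9.701302584354177e-05)])
base side [[0.6951, -0.0146], [0.4565, -0.0675], [0.519, -0.3277]]
base tri [(array([ 0.69639791, -0.00818125,  0.01165924]), [np.float64(0.0028838919574887063), np.float64(0.0028838919574889384)]), (array([ 0.45553993, -0.06048866,  0.00970207]), [np.float64(0.001136137132808068), np.float64(0.0011361371328082184)]), (array([ 0.51555247, -0.32185569,  0.00912319]), [np.float64(0.0014975175773483075), np.float64(0.0014975175773482914)])]
shutter grip (array([ 0.58057028, -0.10848167,  0.2201167 ]), [np.float64(0.005361858721453233), np.float64(0.005361858721453379)])
totool [ 0.32386408 -0.18421179 -0.08923679]
```

Call:
send_rows(motion=[[[0,0.162,-0.092,-0.045,0],[0,0.162,-0.092,-0.045,0],[0,0.162,-0.092,-0.045,0],[0,0.162,-0.092,-0.045,0],[0,0.162,-0.092,-0.045,0],[0,0.162,-0.092,-0.045,0],[0,0.162,-0.092,-0.045,0],[0,0.162,-0.092,-0.045,0],[0,0.162,-0.092,-0.045,0],[0,0.162,-0.092,-0.045,0]]])

```text
time_s: 0.98
position: [0.4211, -0.3489, 0.3214]
tool_rot: [[0.971, 0.239, -0.0], [0.239, -0.971, 0.0], [-0.0, -0.0, -1.0]]
contact_force: [0.6, -0.4, 0.1]
finger_gap: 0.0857
```

Call:
send_rows(motion=[[[0,0.052,-0.185,0,0],[0,0.052,-0.185,0,0],[0,0.052,-0.185,0,0],[0,0.052,-0.185,0,0],[0,0.052,-0.185,0,0],[0,0.052,-0.185,0,0],[0,0.052,-0.185,0,0],[0,0.052,-0.185,0,0],[0,0.052,-0.185,0,0],[0,0.052,-0.185,0,0],[0,0.052,-0.185,0,0],[0,0.052,-0.185,0,0]]])

```text
time_s: 1.98
position: [0.4344, 0.1123, 0.3211]
tool_rot: [[0.971, 0.239, -0.0], [0.239, -0.971, -0.0], [-0.0, 0.0, -1.0]]
contact_force: [1.5, 0.1, -0.4]
finger_gap: 0.0854
```

```bash
python3 - <<'E'
from h import *
im,i=grab('wrist','pics/w1.png')
print(proj(i,[.4315,.129,.132],True),proj(i,[.4754,.1416,.032],True))
b=cv2.cvtColor(im,cv2.COLOR_RGB2BGR); cv2.imwrite('pics/w1x.png',cv2.resize(b,(768,576),interpolation=cv2.INTER_CUBIC))
E
```

```text
[239.12122869 173.3715712 ] [240.84994052 127.68585283]
```

View pics/w1x.png

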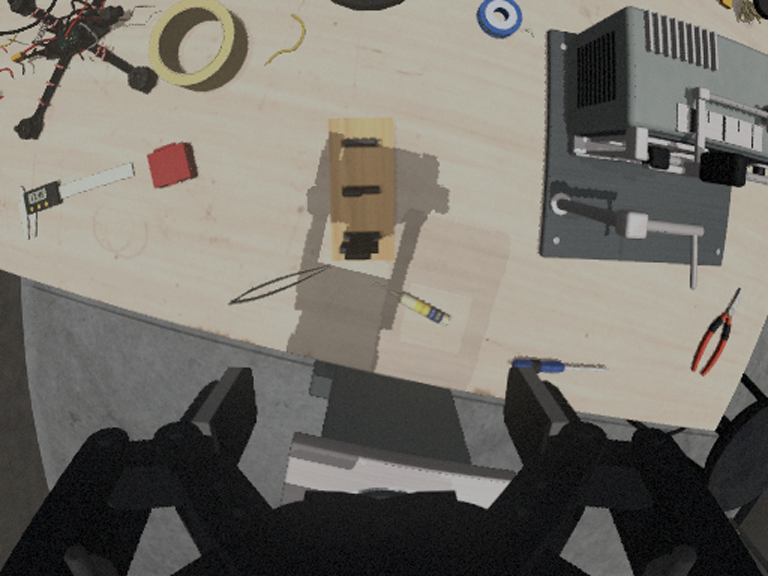

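```bash
python3 - <<'E'
from h import *
im=cv2.imread('pics/w1.png'); g=im.max(2); i=manip.camera_info('wrist')
for r in range(150,178): 
    c=np.where(g[r,215:262]<70)[0]+215
    print(r,(c.min(),c.max(),len(c)) if len(c) else '', end='; ')
print()
print(g[168:177,240])
b=cv2.resize(im[145:180,215:265],None,fx=12,fy=12,interpolation=cv2.INTER_CUBIC);cv2.imwrite('pics/w1c.png',b)
for z in(.132,): print([onz(i,u,v,z,True).round(4) for u,v in((232,172),(239,172),(246,172))])
E
```

```text
150 ; 151 ; 152 ; 153 ; 154 ; 155 (np.int64(230), np.int64(252), 23); 156 (np.int64(230), np.int64(252), 23); 157 (np.int64(231), np.int64(253), 23); 158 (np.int64(233), np.int64(253), 21); 159 (np.int64(233), np.int64(249), 17); 160 (np.int64(233), np.int64(249), 17); 161 (np.int64(229), np.int64(251), 23); 162 (np.int64(228), np.int64(251), 24); 163 (np.int64(228), np.int64(251), 24); 164 (np.int64(227), np.int64(251), 25); 165 (np.int64(227), np.int64(251), 25); 166 (np.int64(231), np.int64(251), 21); 167 (np.int64(230), np.int64(251), 22); 168 (np.int64(230), np.int64(251), 22); 169 (np.int64(231), np.int64(246), 16); 170 (np.int64(230), np.int64(246), 17); 171 (np.int64(230), np.int64(246), 17); 172 (np.int64(230), np.int64(245), 16); 173 ; 174 ; 175 ; 176 ; 177 ; 
[ 49  48  57  52  48 143 180 180 179]
[array([0.4305, 0.145 , 0.132 ]), array([0.4324, 0.1372, 0.132 ]), array([0.4344, 0.1294, 0.132 ])]
```

View pics/w1c.png

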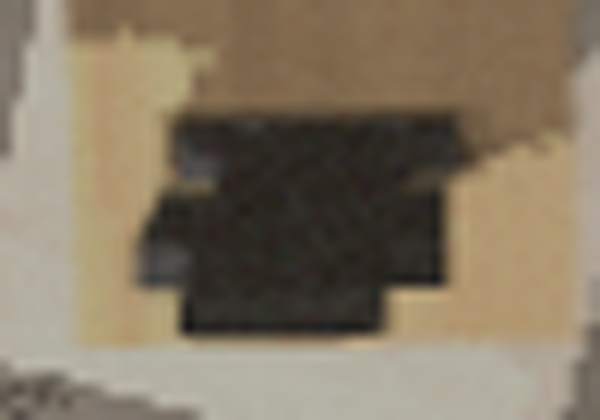

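```bash
python3 - <<'E'
from h import *
im,i=grab('wrist','pics/w2.png'); g=im.max(2)
print(manip.get_state()['position'])
for r in range(150,182): 
    c=np.where(g[r,215:262]<70)[0]+215
    print(r,(int(c.min()),int(c.max())) if len(c) else '', end='; ')
p=proj(i,[.4325,.130,.132],True); print(p)
print([onz(i,u,v,.132,True).round(4).tolist() for u,v in(p,p+[1,0],p+[0,1])])
# lamp: predicted peg
L=np.array([.4555,-.0605]);
import sys
E
```

```text
[0.43404388 0.11527454 0.32104106]
150 ; 151 ; 152 ; 153 ; 154 ; 155 ; 156 (236, 258); 157 (236, 258); 158 (237, 258); 159 (238, 258); 160 (239, 257); 161 (239, 254); 162 (235, 257); 163 (234, 257); 164 (234, 257); 165 (234, 257); 166 (233, 257); 167 (233, 257); 168 (234, 257); 169 (234, 257); 170 (237, 252); 171 (237, 252); 172 (237, 252); 173 (237, 252); 174 ; 175 ; 176 ; 177 ; 178 ; 179 ; 180 ; 181 ; [245.14235463 173.43057756]
[[0.4325, 0.13, 0.132], [0.4328, 0.1289, 0.132], [0.4314, 0.1297, 0.132]]
```

Call:
send_rows(motion=[[[0,0.012,-0.073,0,0],[0,0,0,0.155,0],[0,0,0,0.155,0],[0,0,0,0.155,0],[0,0,0,0.155,0],[0,0,0,0.155,0],[0,0,0,0.155,0],[0,0,0,0,0],[0,0,0,0,0]]])

```text
time_s: 2.83
position: [0.4329, 0.1245, 0.1341]
tool_rot: [[0.971, 0.239, -0.005], [0.239, -0.971, -0.0], [-0.004, -0.001, -1.0]]
contact_force: [0.6, -0.0, -0.4]
finger_gap: 0.0853
```

Call:
send_rows(motion=[[[1,0,0,0,0],[1,0,0,0,0],[1,0,0,0,0],[1,0,0,0,0],[1,0,0,0,0],[1,0,0,0,0],[1,0,0,0,0],[1,0,0,0,0],[1,0,0,0,0]]], force=30)

```text
time_s: 3.58
position: [0.4339, 0.1252, 0.1351]
tool_rot: [[0.971, 0.24, -0.0], [0.24, -0.971, -0.0], [-0.0, 0.0, -1.0]]
contact_force: [-0.4, 0.0, 0.9]
finger_gap: -0.0003
```

```bash
python3 - <<'E'
from h import *
im,i=grab('wrist','pics/w3.png'); ms,j=grab('side','pics/s3.png')
print(manip.get_state()['position'])
a=cv2.imread('pics/w3.png'); b=cv2.imread('pics/s3.png')
a=cv2.resize(a[100:384,130:390],None,fx=1.5,fy=1.5,interpolation=cv2.INTER_CUBIC)
b=cv2.resize(b[160:265,205:285],None,fx=4.05,fy=4.05,interpolation=cv2.INTER_CUBIC)[:a.shape[0]]
cv2.imwrite('pics/c3.png',np.hstack([a,b[:, :]]))
E
```

```text
[0.43383692 0.12517316 0.13505111]Traceback (most recent call last):
  File "<stdin>", line 7, in <module>
    return _nx.concatenate(arrs, 1, dtype=dtype, casting=casting)
           ~~~~~~~~~~~~~~~^^^^^^^^^^^^^^^^^^^^^^^^^^^^^^^^^^^^^^^
ValueError: all the input array dimensions except for the concatenation axis must match exactly, but along dimension 0, the array at index 0 has size 426 and the array at index 1 has size 425
```

```bash
python3 - <<'E'
import cv2,numpy as np
a=cv2.imread('pics/w3.png'); b=cv2.imread('pics/s3.png')
a=cv2.resize(a[100:384,130:390],(390,426),interpolation=cv2.INTER_CUBIC)
b=cv2.resize(b[160:265,205:285],(325,426),interpolation=cv2.INTER_CUBIC)
cv2.imwrite('pics/c3.png',np.hstack([a,b]))
E
```

```text
(no output)
```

View pics/c3.png

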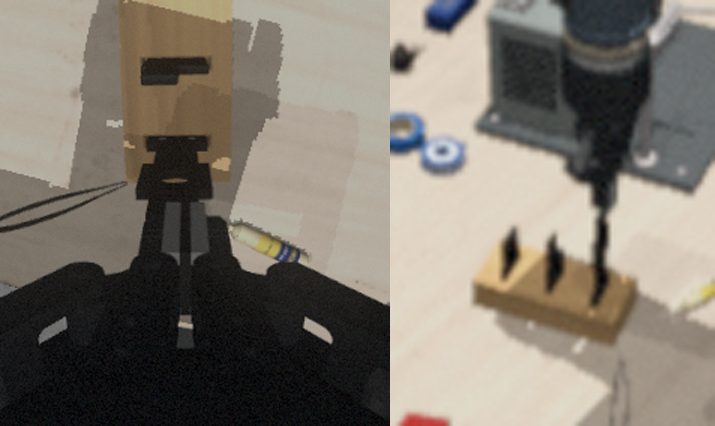

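```bash
python3 - <<'E'
import cv2,numpy as np
from h import *
a=cv2.imread('pics/w3.png')[180:300,200:300]
a=cv2.convertScaleAbs(a,alpha=2,beta=10)
b=cv2.imread('pics/s3.png')[190:245,225:275]; b=cv2.convertScaleAbs(b,alpha=1.8,beta=0)
cv2.imwrite('pics/c4.png',np.hstack([cv2.resize(a,(400,480),interpolation=cv2.INTER_CUBIC),cv2.resize(b,(400,480),interpolation=cv2.INTER_CUBIC)]))
i=manip.camera_info('wrist'); s=manip.get_state(); T=s['position'];R=s['tool_rot']; print(s['finger_gap'],s['contact_force'])
for q in([.011,0,.025],[-.011,0,.025],[.011,.010,.006],[.011,0,.006],[0,0,0]): print(q,proj(i,T+R@np.array(q),True).round(1))
for p in([.4325,.130,.132],[.4325,.130,.107],[.4325,.130,.092]): print(p,proj(i,p,True).round(1))
E
```

```text
-1.6029711052937208e-06 [-0.75128863  0.8123715  -0.4465032 ]
[0.011, 0, 0.025] [254.7 216.4]
[-0.011, 0, 0.025] [254.6 249.1]
[0.011, 0.01, 0.006] [273.3 228.8]
[0.011, 0, 0.006] [254.8 228.8]
[0, 0, 0] [254.8 252. ]
[0.4325, 0.13, 0.132] [245.6 249.7]
[0.4325, 0.13, 0.107] [246.6 231.4]
[0.4325, 0.13, 0.092] [247.  222.4]
```

View pics/c4.png

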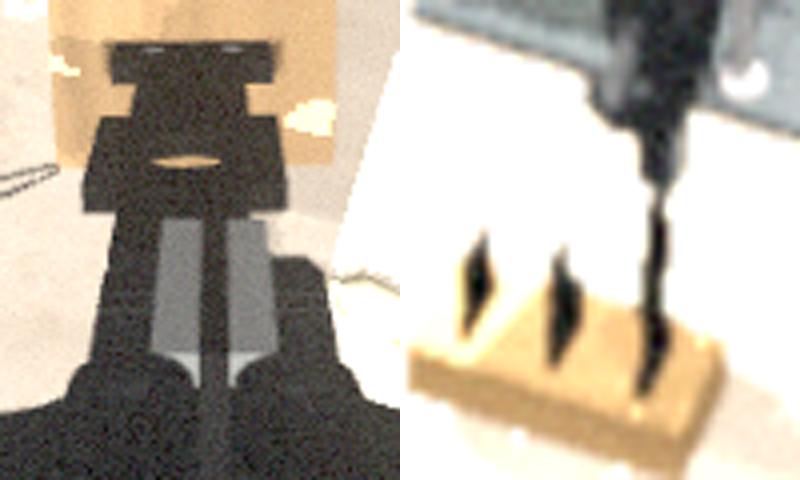

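Call:
send_rows(motion=[[[0,0,0,0,0],[0,0,0,0,0],[0,0,0,0,0],[0,0,0,0,0],[0,0,-0.025,0,0],[0,0,0,0,0],[0,0,0,0,0],[0,0,0,0,0],[0,0,0,0,0],[0,0,0,0,0]]])

```text
time_s: 4.52
position: [0.4327, 0.13, 0.1351]
tool_rot: [[0.971, 0.239, -0.0], [0.239, -0.971, -0.0], [-0.0, 0.0, -1.0]]
contact_force: [0.5, -0.4, 0.4]
finger_gap: 0.0856
```

```bash
python3 - <<'E'
from h import *
im,i=grab('wrist','pics/w5.png'); s=manip.get_state(); T=s['position'];R=s['tool_rot']; print(T,s['finger_gap'])
a=cv2.convertScaleAbs(cv2.imread('pics/w5.png')[150:340,130:380],alpha=2,beta=10)
cv2.imwrite('pics/c5.png',cv2.resize(a,None,fx=3,fy=3,interpolation=cv2.INTER_CUBIC))
for p in([.4325,.130,.132],[.4325,.130,.107],[.4325,.130,.092]): print(p,proj(i,p,True).round(1))
for q in([.011,.042,.025],[-.011,.042,.025],[.011,.042,.012],[-.011,.042,.012],[.011,.042,0],[-.011,.042,0]): print(q,proj(i,T+R@np.array(q),True).round(1),((proj(i,T+R@np.array(q),True)-[130,150])*3).round())
E
```

```text
[0.43271966 0.12998199 0.13512147] 0.08562565827199696
[0.4325, 0.13, 0.132] [254.7 249.7]
[0.4325, 0.13, 0.107] [254.5 231.4]
[0.4325, 0.13, 0.092] [254.5 222.5]
[0.011, 0.042, 0.025] [323.4 216. ] [580. 198.]
[-0.011, 0.042, 0.025] [320.5 248.2] [571. 294.]
[0.011, 0.042, 0.012] [328.3 224. ] [595. 222.]
[-0.011, 0.042, 0.012] [324.9 257.8] [585. 324.]
[0.011, 0.042, 0] [333.5 232.4] [611. 247.]
[-0.011, 0.042, 0] [329.4 267.9] [598. 354.]
```

View pics/c5.png

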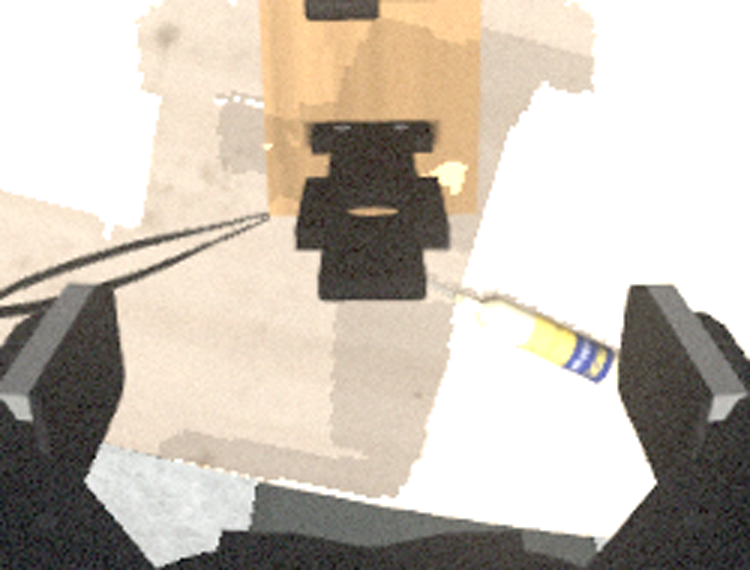

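Call:
send_rows(motion=[[[0,0.015,0,0.07,0],[0,0,0,0.065,0],[0,0,0,0,0],[0,0,0,0,0],[1,0,0,0,0],[1,0,0,0,0],[1,0,0,0,0],[1,0,0,0,0],[1,0,0,0,0],[1,0,0,0,0],[1,0,0,0,0],[1,0,0,0,0]]], force=30)

```text
time_s: 5.57
position: [0.436, 0.1307, 0.1085]
tool_rot: [[0.971, 0.239, 0.001], [0.239, -0.971, 0.0], [0.001, 0.0, -1.0]]
contact_force: [-0.8, 0.6, 4.2]
finger_gap: 0.0189
```

Call:
send_rows(motion=[[[1,0,0,-0.03,0],[1,0,0,-0.06,0],[1,0,0,-0.1,0],[1,0,0,-0.1,0],[1,0,0,-0.1,0],[1,0,0,-0.1,0],[1,0,0,-0.1,0],[1,0,0,0,0],[1,0,0,0,0]]])

```text
time_s: 6.32
position: [0.436, 0.1308, 0.227]
tool_rot: [[0.971, 0.24, 0.002], [0.24, -0.971, 0.0], [0.002, 0.0, -1.0]]
contact_force: [-0.3, -0.1, -0.2]
finger_gap: 0.0192
```

```bash
python3 - <<'E'
from h import *
i=manip.camera_info('top')
A=lambda u,v:(200+(u+.5)/4-.5,110+(v+.5)/4-.5)
tip=onz(i,*A(489,353),.176)[:2]; end=onz(i,*A(485,292),.170)[:2]; g=onz(i,*A(462,205),.216)[:2]
print('tip',tip,'barend',end,'grip',g)
y=np.radians(12.8);R=np.array([[np.cos(y),-np.sin(y)],[np.sin(y),np.cos(y)]])
for n,p,l in(('tip',tip,(-.107,.045)),('end',end,(-.060,.037)),('grip',g,(-.008,.045))): print(n,'origin',p-R@l)
print('basecorner in lamp', )
s=manip.get_state(); print(s['position'],s['finger_gap'],s['contact_force'])
E
```

```text
tip [ 0.48721613 -0.13276882] barend [ 0.53353234 -0.13191592] grip [ 0.58845993 -0.10807506]
tip origin [ 0.6015268  -0.15294485]
end origin [ 0.6002386  -0.15470354]
grip origin [ 0.60623081 -0.15018439]
basecorner in lamp
[0.43596015 0.13077988 0.22700651] 0.019240400795510596 [-0.32283685 -0.14186706 -0.23011337]
```

Call:
send_rows(motion=[[[1,-0.02,0.08,0,0],[1,-0.045,0.167,0,0],[1,-0.045,0.167,0,0],[1,-0.045,0.167,0,0],[1,-0.045,0.167,0,0],[1,-0.045,0.167,0,0],[1,-0.045,0.167,0,0],[1,-0.045,0.167,0,0],[1,-0.025,0.085,0,0],[1,0,0,0,0],[1,0,0,0,0],[1,0,0,0,0]]])

```text
time_s: 7.32
position: [0.4285, -0.1443, 0.225]
tool_rot: [[0.971, 0.239, -0.003], [0.239, -0.971, 0.002], [-0.002, -0.003, -1.0]]
contact_force: [-0.3, 0.2, -0.0]
finger_gap: 0.0192
```

```bash
python3 - <<'E'
from h import *
im,i=grab('wrist','pics/w6.png'); s=manip.get_state(); T=s['position']; print(T.round(4),s['finger_gap'],s['contact_force'])
a=cv2.convertScaleAbs(cv2.imread('pics/w6.png')[60:260,130:390],alpha=1.3)
y=np.radians(12.8);R=np.array([[np.cos(y),-np.sin(y)],[np.sin(y),np.cos(y)]])
for l in((-.107,.045,.176),(-.060,.045,.170),(-.065,.037,.170),(-.055,.037,.170),(-.02,.045,.216),(.004,.045,.216),(-.060,.11,.175)):
    p=proj(i,np.r_[[.601,-.1535]+R@l[:2],l[2]],True); print(l,p.round(1),((p-[130,60])*3).round())
cv2.imwrite('pics/c6.png',cv2.resize(a,None,fx=3,fy=3,interpolation=cv2.INTER_CUBIC))
E
```

```text
[ 0.4287 -0.1441  0.2253] 0.019046750177981964 [ 0.35019063 -0.37165157 -0.76100011]
(-0.107, 0.045, 0.176) [259.8 132.1] [390. 216.]
(-0.06, 0.045, 0.17) [261.1  60.8] [393.   2.]
(-0.065, 0.037, 0.17) [273.3  68.5] [430.  26.]
(-0.055, 0.037, 0.17) [273.5  53.8] [431. -18.]
(-0.02, 0.045, 0.216) [264.3 -23.6] [ 403. -251.]
(0.004, 0.045, 0.216) [264.7 -59.8] [ 404. -359.]
(-0.06, 0.11, 0.175) [161.3  62.1] [94.  6.]
```

View pics/c6.png

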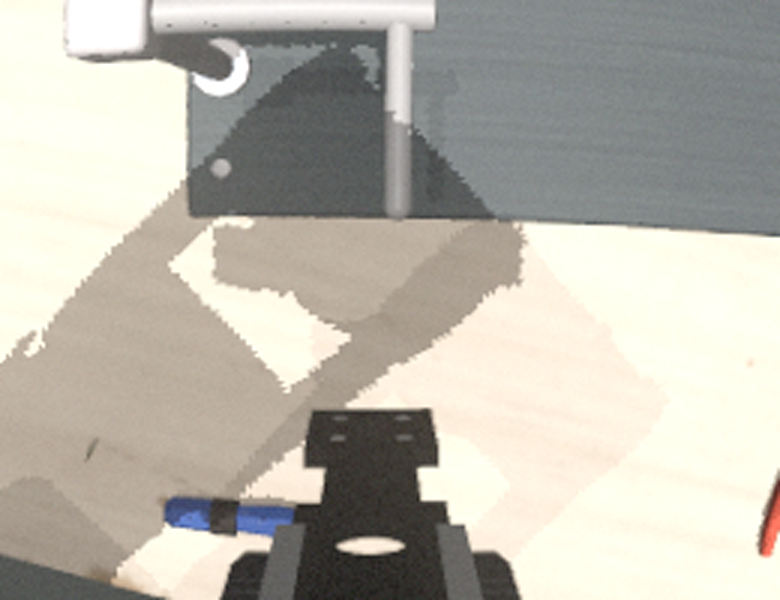

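```bash
python3 - <<'E'
from h import *
i=manip.camera_info('wrist'); s=manip.get_state(); T=s['position'];R=s['tool_rot']
C=lambda u,v:((u+.5)/3-.5+130,(v+.5)/3-.5+60)
f=lambda u,v,z:(R.T@(onz(i,*C(u,v),z,True)-T)*1e3).round(1)
print('hole',f(371,546,T[2]-.0165)); print('padbottom',f(372,410,T[2]-.1005)); 
print('pad top', f(371,466,T[2]-.0665)); print('eye top corner', f(371,502,T[2]-.0325))
print('tip',f(398,216,.176),'barR',f(435,28,.166),'root',f(400,28,.165))
E
```

```text
hole [-1.7 -0.8 16.5]
padbottom [  0.7  -0.5 100.5]
pad top [-3.6 -0.8 66.5]
eye top corner [ 0.9 -0.8 32.5]
tip [59.5  5.  49.2] barR [101.4  13.4  59.1] root [101.4   5.7  60.1]
```

Call:
send_rows(motion=[[[1,0,0.03,0.085,0],[1,0,0,0.09,0],[1,0.1,0,0,0],[1,0.1,0,0,0],[1,0.03,0,0,0],[1,0,0,0,0],[1,0,0,0,0],[1,0,0,0,0],[1,0,0,0,0]]])

```text
time_s: 8.12
position: [0.4746, -0.14, 0.1912]
tool_rot: [[0.971, 0.239, -0.001], [0.239, -0.971, 0.0], [-0.001, -0.001, -1.0]]
contact_force: [0.3, 0.0, -0.9]
finger_gap: 0.019
```

```bash
python3 - <<'E'
from h import *
im,i=grab('wrist','pics/w7.png'); s=manip.get_state(); T=s['position'];R=s['tool_rot']; print(T.round(4),s['contact_force'])
tipw=np.array([.4287,-.1441,.2253])+np.array([[.971,.239,0],[.239,-.971,0],[0,0,-1]])@[.0595,.005,.0492]
print('tip in tool',(R.T@(tipw-T)*1e3).round(1), proj(i,tipw,True).round(1))
g=im[:,:,:].astype(int).sum(2)
a=cv2.convertScaleAbs(cv2.imread('pics/w7.png')[100:300,150:350],alpha=1.5)
cv2.imwrite('pics/c7.png',cv2.resize(a,None,fx=3,fy=3,interpolation=cv2.INTER_CUBIC))
E
```

```text
[ 0.4748 -0.1402  0.1912] [ 0.05327264 -0.32533184 -0.60245425]
tip in tool [13.8 -2.2 15.1] [251.3 217.8]
```

View pics/c7.png

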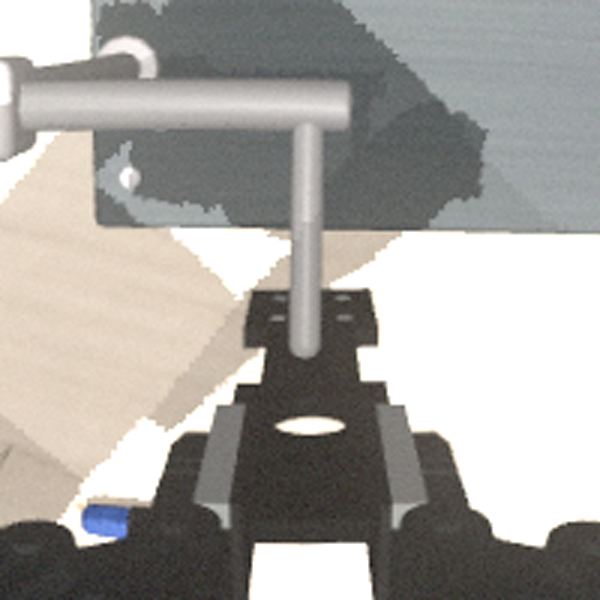

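Call:
send_rows(motion=[[[1,0.02,-0.006,0,0],[1,0.04,0,0,0],[1,0.04,0,0.003,0],[1,0.02,0,0.003,0],[1,0,0,0,0],[1,0,0,0,0],[1,0,0,0,0]]])

```text
time_s: 8.75
position: [0.4985, -0.1333, 0.1897]
tool_rot: [[0.971, 0.24, -0.001], [0.24, -0.971, 0.0], [-0.001, -0.0, -1.0]]
contact_force: [-0.2, 0.2, -1.0]
finger_gap: 0.0189
```

Call:
send_rows(motion=[[[1,0.03,0,0.006,0],[1,0.03,0,0.006,0],[1,0.007,0,0,0],[1,0,0,0,0],[1,0,0,0,0],[1,0,0,0.01,0],[1,0,0,0.01,0],[1,0,0,0,0],[1,0,0,0,0],[1,0,0,0,0]]])

```text
time_s: 9.58
position: [0.5116, -0.1303, 0.1835]
tool_rot: [[0.971, 0.239, -0.0], [0.239, -0.971, 0.0], [-0.0, -0.0, -1.0]]
contact_force: [0.3, 0.3, 0.7]
finger_gap: 0.0187
```

```bash
python3 - <<'E'
from h import *
im,i=grab('wrist','pics/w8.png'); s=manip.get_state(); T=s['position'];R=s['tool_rot']; print(T.round(4),s['contact_force'])
a=cv2.convertScaleAbs(cv2.imread('pics/w8.png')[100:300,150:350],alpha=1.5)
cv2.imwrite('pics/c8.png',cv2.resize(a,None,fx=3,fy=3,interpolation=cv2.INTER_CUBIC))
E
```

```text
[ 0.5117 -0.1303  0.1835] [ 0.30800054 -0.83485108 -0.51994948]
```

Call:
send_rows(motion=[[[1,0,0,0.005,0],[1,0,0,0.005,0],[1,0,0,0.005,0],[1,0,0,0,0],[1,0,0,0,0],[1,0,0,0,0]]])

```text
time_s: 10.13
position: [0.5119, -0.1304, 0.181]
tool_rot: [[0.971, 0.239, 0.001], [0.239, -0.971, -0.0], [0.0, 0.001, -1.0]]
contact_force: [-0.7, 0.2, 5.4]
finger_gap: 0.0189
```

Call:
send_rows(motion=[[[0.5,0,0,0,0],[0.5,0,0,0,0],[0.5,0,0,0,0],[0.5,0,0,0,0],[0.5,0,0,0,0],[0.5,0,0,0,0]]])

```text
time_s: 10.63
position: [0.5117, -0.1302, 0.1803]
tool_rot: [[0.971, 0.239, -0.0], [0.239, -0.971, 0.0], [-0.0, -0.0, -1.0]]
contact_force: [-0.2, -0.1, 0.6]
finger_gap: 0.0429
```

```bash
python3 - <<'E'
from h import *
im,i=grab('wrist','pics/w9.png'); s=manip.get_state(); T=s['position'];R=s['tool_rot']; print(T.round(4),s['contact_force'],s['finger_gap'])
a=cv2.convertScaleAbs(cv2.imread('pics/w8.png')[130:310,170:340],alpha=1.5)
b=cv2.convertScaleAbs(im[130:310,170:340,::-1],alpha=1.5)
c=np.hstack([a,b]);cv2.imwrite('pics/c9.png',cv2.resize(c,None,fx=2.3,fy=2.3,interpolation=cv2.INTER_CUBIC))
tg=np.array([.601,-.1535]); y=np.radians(12.9);Rl=np.array([[np.cos(y),-np.sin(y)],[np.sin(y),np.cos(y)]])
# lamp origin refined from tip in tool coordinates
tipw=np.array([.4287,-.1441])+np.array([[.971,.239],[.239,-.971]])@[.0595,.0045]
o=tipw-Rl@[-.107,.045]; print('origin',o,'peg',o+Rl@[-.084,.045],'gripPoint',o+Rl@[-.008,.045])
E
```

```text
[ 0.5117 -0.1302  0.1804] [ 0.25466065  0.63622667 -0.25579722] 0.04266293052557556
origin [ 0.6018957  -0.15422549] peg [ 0.50996951 -0.12911425] gripPoint [ 0.58405136 -0.11214724]
```

View pics/c9.png

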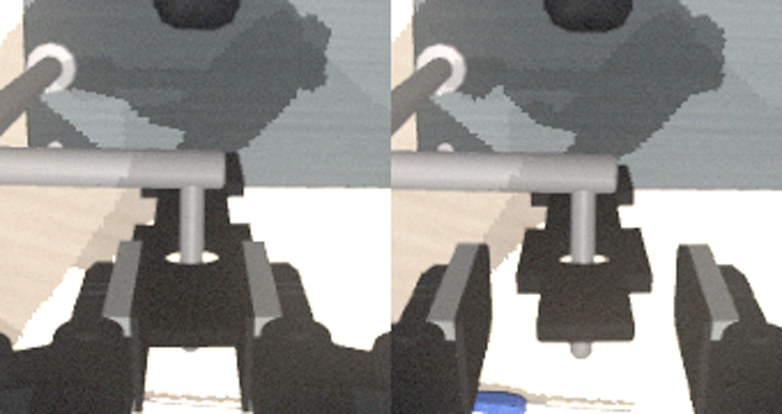

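Call:
send_rows(motion=[[[0.5,0,0,-0.05,0],[0.5,0,0,-0.1,0],[0.5,0,0,-0.15,0],[0.5,0,0,-0.15,0],[0.5,0,0,-0.05,0],[0.5,0,0,0,0],[0.5,0,0,0,0]]])

```text
time_s: 11.27
position: [0.5116, -0.1301, 0.2808]
tool_rot: [[0.971, 0.239, 0.001], [0.239, -0.971, -0.0], [0.001, 0.001, -1.0]]
contact_force: [-0.2, -0.1, -0.4]
finger_gap: 0.0428
```

```bash
python3 - <<'E'
from h import *
im,i=grab('wrist','pics/w10.png'); s=manip.get_state(); T=s['position'];R=s['tool_rot']; print(T.round(4),s['finger_gap'],s['contact_force'])
o=np.array([.6019,-.1542]); y=np.radians(12.9);Rl=np.array([[np.cos(y),-np.sin(y)],[np.sin(y),np.cos(y)]])
W=lambda l:np.r_[o+Rl@l[:2],l[2]]
for l in((-.02,.052,.216),(-.02,.038,.216),(.004,.052,.216),(.004,.038,.216)): print(l,proj(i,W(l),True).round(1))
c=proj(i,W((-.008,.045,.216)),True); print('c',c)
m=(im.max(2)<60).astype(np.uint8); n,L,st,ce=cv2.connectedComponentsWithStats(m)
k=L[int(c[1]),int(c[0])]; print(k,st[k],ce[k])
for r in range(int(c[1])-30,int(c[1])+40,4):
    q=np.where(m[r])[0]; q=q[abs(q-c[0])<45]; print(r,(q.min(),q.max(),len(q)) if len(q) else '',end=' ')
# tongue top edge
t=np.r_[o+Rl@[-.084,.045],.205]; print('\ntongue top pred',proj(i,t,True))
E
```

```text
[ 0.5109 -0.1298  0.2797] 0.04277721090904043 [-0.37488959  0.41031435 -0.42816663]
(-0.02, 0.052, 0.216) [243.7 125.2]
(-0.02, 0.038, 0.216) [264.  125.5]
(0.004, 0.052, 0.216) [244.2  90.8]
(0.004, 0.038, 0.216) [264.7  91.1]
c [254.17473671 108.1233174 ]
50 [244  94  33  34 621] [255.12721417 112.48148148]
78  82  86  90 (np.int64(283), np.int64(290), 8) 94 (np.int64(250), np.int64(258), 9) 98 (np.int64(219), np.int64(264), 13) 102 (np.int64(210), np.int64(299), 39) 106 (np.int64(210), np.int64(299), 40) 110 (np.int64(210), np.int64(298), 43) 114 (np.int64(210), np.int64(299), 44) 118 (np.int64(244), np.int64(264), 21) 122 (np.int64(244), np.int64(276), 32) 126 (np.int64(247), np.int64(262), 16) 130  134 (np.int64(252), np.int64(294), 11) 138 (np.int64(240), np.int64(297), 18) 142 (np.int64(275), np.int64(298), 20) 146 (np.int64(219), np.int64(297), 32) 
tongue top pred [252.46690827 208.04899595]
```

Call:
send_rows(motion=[[[0.5,0.06,0,0,0],[0.5,0.12,0,0,0],[0.5,0.12,0,0,0],[0.5,0.07,0,0,0],[0.5,0,0,0.06,0],[0.5,0,0,0.12,0],[0.5,0,0,0.12,0],[0.5,0,0,0.1,0],[0.5,0,0,0.05,0],[0.5,0,0,0,0],[0.5,0,0,0,0]]])

```text
time_s: 12.23
position: [0.5836, -0.1123, 0.1895]
tool_rot: [[0.971, 0.239, -0.002], [0.24, -0.971, 0.001], [-0.002, -0.001, -1.0]]
contact_force: [-0.7, 0.1, 0.7]
finger_gap: 0.0427
```

Call:
send_rows(motion=[[[1,0,0,0,0],[1,0,0,0,0],[1,0,0,0,0],[1,0,0,0,0],[1,0,0,0,0],[1,0,0,0,0],[1,0,0,0,0]]], force=60)

```text
time_s: 12.82
position: [0.5846, -0.1132, 0.192]
tool_rot: [[0.971, 0.239, 0.003], [0.239, -0.971, -0.001], [0.003, 0.002, -1.0]]
contact_force: [-0.1, -2.2, 6.5]
finger_gap: 0.0128
```

Call:
send_rows(motion=[[[1,0,0.015,0,0],[1,0,0.025,0,0],[1,0,0.025,0,0],[1,0,0.025,0,0],[1,0,0.025,0,0],[1,0,0.025,0,0],[1,0,0.025,0,0],[1,0,0.015,0,0],[1,0,0,0,0],[1,0,0,0,0],[1,0,0,0,0],[1,0,0,0,0]]])

```text
time_s: 13.82
position: [0.5917, -0.1439, 0.192]
tool_rot: [[0.971, 0.239, -0.0], [0.239, -0.971, 0.006], [0.001, -0.006, -1.0]]
contact_force: [-2.3, 9.3, 10.9]
finger_gap: 0.0128
```

```bash
python3 - <<'E'
from h import *
s=manip.get_state(); T=s['position']; print(T.round(4),s['finger_gap'],s['contact_force'])
d=T-np.array([.5846,-.1132,.192]); print('tool move',s['tool_rot'].T@d*1e3)
im,i=grab('wrist','pics/w11.png'); ts,_=grab('top','pics/t11.png'); ss,j=grab('side','pics/s11.png')
o=np.array([.6019,-.1542]); y=np.radians(12.9);Rl=np.array([[np.cos(y),-np.sin(y)],[np.sin(y),np.cos(y)]])
W=lambda l:np.r_[o+Rl@l[:2],l[2]]
for n,l in(('half',(.031,.005,.150)),('pegpt',(-.084,.045,.1705)),('tonguetop',(-.084,.045,.205)),('platebase',(-.084,.045,.081))):
    print(n,proj(i,W(l),True).round(1),'side',proj(j,W(l)).round(1))
# bright strip lines / pointer around half mark
c=proj(i,W((.031,.005,.150)),True).astype(int)
g=cv2.cvtColor(im,cv2.COLOR_RGB2GRAY)
for r in range(c[1]-16,c[1]+17,4): print(r,g[r,c[0]-40:c[0]+41:2].tolist())
E
```

```text
[ 0.5917 -0.1439  0.192 ] 0.012798450523704425 [-2.2534294   9.26391379 10.86246004]
tool move [-0.46705638 31.48996481 -0.23017896]
half [267.6 165.8] side [256.5 154.3]
pegpt [208.  328.5] side [279.  161.8]
tonguetop [201.3 362.9] side [279.4 154.6]
platebase [220.4 267.7] side [278.  179.5]
149 [150, 149, 148, 151, 146, 141, 146, 148, 149, 149, 137, 152, 160, 164, 168, 166, 170, 130, 131, 138, 136, 134, 132, 135, 142, 139, 128, 121, 116, 115, 118, 112, 113, 110, 108, 110, 107, 114, 114, 114, 114]
153 [158, 157, 159, 158, 144, 106, 157, 158, 159, 158, 145, 153, 160, 165, 165, 165, 167, 130, 159, 147, 57, 57, 120, 157, 146, 138, 140, 139, 142, 140, 141, 142, 141, 139, 140, 142, 83, 108, 141, 155, 156]
157 [156, 156, 158, 159, 142, 97, 154, 156, 158, 156, 146, 154, 159, 162, 164, 166, 168, 135, 140, 135, 55, 51, 120, 143, 142, 141, 145, 143, 146, 143, 143, 143, 144, 144, 144, 145, 69, 125, 142, 144, 144]
161 [157, 160, 159, 158, 144, 109, 157, 156, 158, 157, 148, 156, 159, 161, 165, 166, 166, 134, 147, 138, 51, 53, 123, 140, 141, 139, 139, 140, 141, 141, 142, 141, 142, 140, 142, 142
[... 364 characters left out ...]
, 142, 140, 142, 142, 139, 141, 141, 140, 141, 142, 140, 143, 140, 141, 142]
173 [155, 155, 155, 154, 157, 152, 155, 152, 156, 153, 143, 156, 156, 162, 157, 145, 143, 130, 135, 112, 46, 44, 125, 135, 137, 136, 140, 139, 137, 139, 138, 137, 138, 139, 140, 137, 140, 137, 137, 137, 139]
177 [155, 155, 156, 157, 157, 157, 157, 158, 157, 155, 144, 155, 149, 140, 143, 145, 143, 130, 140, 112, 46, 50, 138, 139, 138, 138, 138, 140, 139, 138, 141, 140, 142, 142, 139, 140, 140, 140, 140, 139, 140]
181 [152, 152, 153, 154, 155, 155, 154, 154, 154, 148, 130, 139, 137, 141, 144, 145, 140, 129, 137, 110, 46, 50, 136, 138, 136, 137, 137, 138, 138, 141, 137, 137, 138, 139, 139, 141, 136, 138, 139, 137, 137]
```

Call:
send_rows(motion=[[[1,0,0.015,0,0],[1,0,0.015,0,0],[1,0,0.01,0,0],[1,0,0,0,0],[1,0,0,0,0],[1,0,0,0,0],[1,0,0,0,0]]])

```text
time_s: 14.55
position: [0.5933, -0.1511, 0.1921]
tool_rot: [[0.971, 0.239, -0.001], [0.239, -0.971, 0.007], [0.001, -0.007, -1.0]]
contact_force: [-1.8, 9.6, 10.3]
finger_gap: 0.0126
```

```bash
cat > chk.py <<'E'
from h import *
F=[]
for k in range(4):
    im,i=grab('wrist','pics/w12.png'); s=manip.get_state(); F.append(s['contact_force'])
T=s['position']; R=s['tool_rot']; print(s['time_s'],T.round(4),s['finger_gap'],'F',np.mean(F,0),'Ftool',R.T@np.mean(F,0))
print('tool move',R.T@(T-np.array([.5846,-.1132,.192]))*1e3)
o=np.array([.6019,-.1542]); y=np.radians(12.9);Rl=np.array([[np.cos(y),-np.sin(y)],[np.sin(y),np.cos(y)]])
W=lambda l:np.r_[o+Rl@l[:2],l[2]]
print('TCP in lamp',Rl.T@(T[:2]-o))
c=proj(i,W((.031,.005,.150)),True); print('half',c); c=c.astype(int)
g=cv2.cvtColor(im,cv2.COLOR_RGB2GRAY)
for r in range(c[1]-20,c[1]+30,6): print(r,c[0]-30,g[r,c[0]-30:c[0]+31:2].tolist())
E
python3 chk.py
```

```text
14.75 [ 0.5933 -0.1511  0.1921] 0.01293871735777366 F [-2.94374584  9.60981646 10.17491906] Ftool [ -0.55697822 -10.10300817 -10.1075314 ]
tool move [-0.57859949 38.88444341 -0.31680198]
TCP in lamp [-0.00767072  0.00493746]
half [255.88133459 165.54201531]
145 225 [117, 114, 115, 112, 112, 114, 115, 118, 115, 115, 116, 112, 125, 129, 124, 119, 125, 120, 118, 113, 115, 114, 117, 113, 112, 113, 112, 115, 115, 113, 115]
151 225 [73, 157, 158, 156, 158, 161, 158, 157, 160, 158, 158, 147, 153, 162, 163, 168, 167, 168, 133, 142, 161, 158, 158, 160, 161, 160, 151, 140, 143, 143, 144]
157 225 [75, 143, 160, 159, 158, 159, 158, 160, 158, 159, 159, 148, 155, 160, 163, 165, 166, 168, 136, 158, 160, 162, 154, 147, 144, 143, 147, 142, 146, 145, 147]
163 225 [70, 157, 157, 157, 158, 157, 156, 156, 156, 158, 158, 147, 156, 160, 161, 165, 165, 168, 133, 140, 140, 140, 140, 141, 141, 140, 142, 138, 143, 140, 139]
169 225 [157, 157, 159, 157, 159, 158, 158, 159, 158, 160, 159, 147, 156, 158, 161, 163, 159, 148, 134, 140, 141, 142, 142, 142, 143, 143, 139, 144, 143, 142, 142]
175 225 [158, 158, 160, 158, 157, 157, 159, 158, 157, 160, 159, 147, 157, 158, 141, 143, 145, 143, 129, 140, 141, 140, 141, 140, 141, 141, 140, 140, 142, 141, 142]
181 225 [154, 154, 153, 154, 153, 153, 154, 153, 156, 156, 154, 140, 139, 137, 141, 143, 148, 144, 129, 138, 137, 139, 138, 138, 139, 139, 137, 140, 139, 139, 139]
187 225 [92, 94, 96, 95, 96, 96, 96, 95, 93, 86, 90, 93, 138, 135, 141, 143, 146, 140, 95, 88, 86, 85, 85, 87, 88, 89, 87, 90, 90, 85, 86]
193 225 [89, 87, 91, 91, 94, 94, 90, 93, 88, 89, 92, 97, 138, 136, 138, 143, 146, 138, 93, 91, 92, 90, 90, 90, 90, 89, 90, 89, 89, 90, 90]
```

```bash
python3 - <<'E'
from h import *
ss,j=grab('side'); ts,k=grab('top'); s0=cv2.imread('pics/side0.png')[:,:,::-1]
o=np.array([.6019,-.1542]); y=np.radians(12.9);Rl=np.array([[np.cos(y),-np.sin(y)],[np.sin(y),np.cos(y)]])
W=lambda l:np.r_[o+Rl@l[:2],l[2]]
n=((ss.max(2)<55)&(s0.max(2)>=55))
for z in(.205,.19,.165,.15,.13,.115,.1,.085):
    p=proj(j,W((-.084,.045,z))); r=int(round(p[1])); q=np.where(n[r,int(p[0])-12:int(p[0])+13])[0]+int(p[0])-12; print(z,p.round(1),q.tolist())
# bystanders: change of the side view on the left bench area (x<235) and syringe
d=np.abs(ss.astype(int)-s0).max(2)>60; d[:, :]=d
cc=cv2.connectedComponentsWithStats(d.astype(np.uint8))[2]; print([c.tolist() for c in cc[1:] if c[4]>12])
print(manip.get_state()['time_s'])
E
```

```text
0.205 [279.4 154.6] []
0.19 [279.2 157.8] [280]
0.165 [278.9 162.9] [279, 280]
0.15 [278.7 166. ] [279, 280]
0.13 [278.5 170. ] [279, 280]
0.115 [278.3 172.9] [279, 280, 281]
0.1 [278.2 175.8] [279, 280, 281]
0.085 [278.  178.7] [279, 280]
[[280, 0, 35, 17, 353], [311, 0, 42, 12, 316], [403, 9, 4, 9, 14], [408, 11, 50, 62, 1200], [268, 22, 34, 26, 468], [394, 23, 12, 28, 68], [385, 52, 11, 25, 61], [272, 66, 6, 7, 19], [421, 70, 7, 6, 14], [420, 77, 7, 5, 19], [377, 78, 10, 22, 59], [320, 86, 8, 7, 36], [414, 90, 20, 33, 262], [354, 93, 5, 4, 15], [351, 126, 10, 4, 17], [329, 131, 8, 5, 28], [342, 130, 5, 4, 16], [344, 133, 24, 53, 482], [258, 134, 12, 22, 131], [319, 141, 8, 8, 15], [297, 149, 36, 107, 1368], [252, 152, 8, 7, 26], [278, 154, 4, 27, 70], [260, 159, 4, 7, 17], [328, 166, 6, 13, 33], [341, 174, 6, 5, 22], [343, 184, 4, 7, 15], [421, 189, 13, 15, 74], [359, 198, 10, 10, 50], [433, 201, 4, 6, 14], [361, 202, 38, 27, 437], [258, 204, 46, 64, 1428], [334, 209, 10, 25, 152], [255, 211, 4, 23, 65], [334, 213, 36, 49, 690], [425, 212, 10, 16, 56], [433, 215, 7, 15, 23], [310, 224, 4, 6, 13], [410, 224, 13, 16, 72], [427, 228, 3, 8, 15], [336, 259, 14, 8, 49], [320, 269, 43, 28, 629]]
14.85
```

```bash
python3 -c "
from plant import manip
s=manip.get_state();print(s['position'],s['contact_force'],s['finger_gap']);print(manip.finish_job())"
```

```text
[ 0.59332496 -0.15109596  0.19207164] [-1.28240901 10.22929031 10.94967387] 0.013020661465318942
the job is handed in; nothing more can be done
None
```

I hung the arm plate on the peg by its big hole and let it go with the shutter still shut. Then I gripped the shutter, slid it to half open, and handed the job in at about 14.9 s while still holding it there. The hand-in gives no verdict.

**Last checks**
- **Shutter opening:** the tool sits at lamp y = +4.9 mm, where half is +5 mm, and it moved 38.9 mm from the pinch. The spring pull read about 10.1 N (10.5 N expected at half), and the pointer blade covers the half mark in the wrist image.
- **Plate:** after release, the wrist image showed it hanging with the peg through the hole. The last side view still shows it upright, within about 2 pixels (a few mm) of where the peg predicts.

**Problems and disagreements**
- **Missed first grasp:** the first try closed on nothing. The images put the fingertips about level with the reported tool point, not 25 mm ahead of it. I went 27 mm lower and the second grasp held.
- **Upward force:** about 10 N of upward force on the tool remained while holding the shutter. I did not find out why.
- **Bystanders:** I only did a rough comparison of side views. It shows one changed patch over the syringe's spot, which I took for the arm or its shadow but did not confirm. The fingers stayed well above the bench throughout.

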